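# Gauge the bushed bore with the depth rod

## Task

Take the red-headed depth rod out of the wooden rack and lower it upright into the brass-bushed bore of the cream housing. Press it down until it bottoms out, so that the bush slides the brass stop collar up the rod; hold it against the bottom for about a second, then let go and leave the rod standing there with its collar resting on the bush.

Things in the scene. Friction and masses are not known exactly. Their poses are not given: they have to be found in the camera images.
- depth_rod: steel rod, 14 mm diameter, red cylindrical head 28 mm diameter, 180 mm long in all, 0.22 kg. Origin: centre of its flat lower tip; z up along the rod; head at 140 to 180 mm (grip there, any yaw). Starts upright in one of 3 sockets 75 mm apart in a row along about y in a wooden rack (240 x 75 x 30 mm high), tip 20 mm deep. The others hold a black and a blue pin, tops 115 mm above the table.
- stop_collar (a joint): brass stop collar on the depth rod, a disc 46 mm in diameter and 14 mm thick. Value in m, growing as it slides up towards the head; its underside is 25 mm + value above the rod's tip; range 0 to 60 mm, starts at 0 to 12 mm. It takes about 4 N to slide and stays where it is left: the rod's weight alone does not slide it, so the rod must be pressed down.
- bore_mouth (a point): centre of the mouth of the target bore, on the top rim of the brass bush, 66 mm above the table; z up. The bore is round, 28 mm in diameter, blind, its flat bottom 50 mm below this point. Bush 44 mm outside diameter, 4 mm proud of the fixed cream cast housing (90 x 90 x 62 mm high, with bolted feet, 150 mm long). The like green housing, with a shallow hole and no bush, is a bystander.
There are look-alikes about, which are no part of the job. Leave any orange look-alike of the depth_rod alone. What is shaped like the part that bears bore_mouth but blue or pink is not meant.

How it is judged:
By the outcome, as a careful person would: the job done as asked, in the order asked, and still so for the second after the job is handed in, with the robot touching nothing.
It also fails if it takes over 48 s, if anything falls off the work surface, if the arm or the gripper's body presses on something with over 40 N, if the wrist force passes 120 N, or if a joint passes its speed limit or range.

## Robot

A 6-joint arm with a two-finger parallel gripper is mounted at the origin on the work surface. World frame = base frame: x ahead of the robot, y to its left, z up, the work surface at z = 0. Lengths are in m, angles in rad, forces in N, time in s.
With the tool pointing down it reaches from about 0.4 to 0.825 m from the base axis. Payload 7 kg.
Tool frame: the origin (TCP) lies on the centre line of the jaws, within the pads' length; the fingertips stand 19 mm ahead of it and the grasp point (between the pads) is the TCP; z points along the fingers, y is the line along which they close (so a half turn about z gives the same grasp; the last joint's range is limited). The gripper opens to 88 mm and grips with 3 to 60 N. Pads are 19 mm wide; open, the fingers measure 130 mm over their backs; the gripper's body (78 mm by 193 mm) begins 47 mm behind the grasp point.
Start: joints at [-0.844, 0.359, 0.012, 0, -1.224, -0.288], TCP at [0.287, -0.611, 0.246] pointing down, gripper open.
Joint ranges: [-3.07, 3.07], [-1.43, 2.12], [-1.02, 1.25], [-3.03, 1.67], [-3.05, -0], [-3.03, 3.03]. Speed limits (rad/s): [2.39, 2.39, 3.01, 3.14, 3.14, 3.14].

## Interface

Orientations are given as [roll, pitch, yaw] about the fixed x, y, z axes, in that order (R = Rz(yaw) Ry(pitch) Rx(roll)).
In Python, from station import arm, imaging, models gives the robot as it stands.
- The arm moves only by the tool play_rows, never from a script. Its arguments are lists of equal length, an entry for each row: "travel": the shift along the tool's x, y, z in units of 25 mm (1.0 is 25 mm), a list of three; "twist": the turn about the tool's z in units of 0.15 rad (1.0 is 0.15 rad). A call has 1 to 8 rows; each row shifts and turns the commanded pose from where the row before left it, along the tool's axes as they then stand; what a row does not reach is not made up. A row lasts 1/8 s, in which the tool goes at most 62.5 mm and 10.7 degrees, less where a joint would pass 70% of its speed; a pose out of reach is approached as far as the arm can. A call with a number of a shift or a turn outside -1 to 1 is refused whole. A call with a gripper value outside its range is refused whole. "fingers" is the opening, from 0 (shut) to 1 (fully open), set as the call begins (left out, the last holds). The fingers move at their own pace and stop on an object; "newtons" is the grip in N (left out, the last holds). Time passes only in rows, so rows that do not move let the fingers close. It gives the time, the measured TCP pose, the force, the opening and the grip force at its end, in the units of the state.
- arm.get_state(): the state, without advancing time (a new reading comes with each control period).
- imaging.grab_frame(name): name is "scene" or "top" or "wrist"; returns a dict with "pixels" (420x560x3 uint8, red, green, blue), "fx", "fy", "cx", "cy" (pixels), "R" (3x3) and "t" (3): a world point X has camera coordinates R X + t; the wrist camera has in their place "T_tool_cam" (4x4, takes a point from camera to tool coordinates, whose origin is the TCP and whose axes are the flange's). Camera axes: x right, y down, z forward; pixel columns grow to the right and rows downward; lengths in m; the calibration is good to about 2 mm. The wrist camera is an equidistant fisheye: a pixel r from the principal point sees the ray r / f radians off the axis. A picture is of the moment at which its call begins: read the wrist's pose just before it. There is no depth.
- arm.job_done(): hands the job in; it is judged then, once.
Trained networks look in the newest picture that a camera, given by its name, has taken for a name from the list of things; names that differ only in an ending like _2 or _b are one class to them, and where a whole thing is asked for, a point or a joint stands for the part that bears it (a point fixed in the world has none). Each returns a list of dicts, best first, with "confidence" (0 to 1); they miss things now and then, are a little off and sometimes report something else, mostly with a low value. They report only what shows in the picture. A call takes as long as a camera call. They do not tell look-alikes from the thing itself.
- models.boxes_of(name, camera): "extent" ([centre column, centre row, width, height] in pixels, round what is visible of it).
- models.silhouettes(name, camera): "pixels" (420x560 bool, what is visible of it) and "extent" ([centre column, centre row, width, height] in pixels, round what is visible of it).
The state is a dict: "t": time; "q": joint angles; "qd": joint speeds; "joint_efforts": joint torques, N m; "eef_pos": TCP position; "ee_rot": TCP orientation; "force": force on the tool from outside, world axes, zero at the start; "moment": the same for the moment, N m; "width": finger opening in m; "gripper_force": force on a finger pad.
Only numpy, scipy, OpenCV 4.12 (cv2) and the standard library are available. Lean on these libraries where they do the work, as an engineer would, in place of code of your own. Each camera call takes 0.05 s, during which the arm holds its last target. There are 200 camera calls.

## Working session

There is one attempt and no reset: what is moved stays moved. The work goes in short steps, Python scripts to look and compute and a tool call to move; the robot and the scene stay as the last step left them, time stands still between calls to the robot, and variables do not carry over. Pictures are saved under pics/ and viewed, at most 10 in all, crops included, and the job is handed in when it is done.

Besides the shell and the picture viewer there is one more tool, called after "Emit:" by a JSON object that holds its "name" and its "arguments", one argument or row to a line. play_rows: Moves the arm, as the interface text tells. Shifts and turns lie within -1 to 1; 1 stands for 25 mm of shift or 0.15 rad of turn. Its arguments: {"type":"object","properties":{"travel":{"type":"array","items":{"type":"array","items":{"type":"number"}}},"twist":{"type":"array","items":{"type":"number"}},"fingers":{"type":"number"},"newtons":{"type":"number"}},"required":["travel","twist"]}

```bash
mkdir -p pics; cat > h.py <<'E'
import numpy as np,cv2
from station import arm,imaging,models
def save(f,n): cv2.imwrite(n,f["pixels"][:,:,::-1])
def K(f): return np.array([[f["fx"],0,f["cx"]],[0,f["fy"],f["cy"]],[0,0,1]])
def onplane(f,u,v,z):
    R=np.array(f["R"]);t=np.array(f["t"]);c=-R.T@t
    d=R.T@np.linalg.inv(K(f))@[u,v,1]
    return c+d*(z-c[2])/d[2]
def proj(f,X):
    p=K(f)@(np.array(f["R"])@np.array(X)+f["t"]);return p[:2]/p[2]
E
python3 - <<'E'
from h import *
s=arm.get_state();print({k:np.round(v,3).tolist() for k,v in s.items()})
fs={}
for c in("scene","top"):
    f=imaging.grab_frame(c);fs[c]=f
    print(c,"cam",-np.array(f["R"]).T@f["t"])
    for n in("depth_rod","stop_collar","bore_mouth"):
        for b in models.boxes_of(n,c): print(c,n,round(b["confidence"],2),np.round(b["extent"],1))
cv2.imwrite("pics/a.png",np.vstack([fs["scene"]["pixels"]])[:,:,::-1]);save(fs["top"],"pics/b.png")
E
```

```text
{'t': 0.0, 'q': [-0.844, 0.359, 0.011, -0.0, -1.224, -0.288], 'qd': [-0.0, -0.001, 0.002, 0.002, 0.0, -0.001], 'joint_efforts': [-0.001, -58.272, 29.306, 6.998, 0.007, -0.0], 'eef_pos': [0.287, -0.611, 0.245], 'ee_rot': [3.14, -0.0, -2.703], 'force': [0.33, -1.085, -0.002], 'moment': [0.067, -0.07, 0.069], 'gripper_force': 0.0, 'width': 0.088}
scene cam [0.71655604 0.47358111 0.71204471]
scene depth_rod 0.92 [312.6 268.9  23.9  66.9]
scene depth_rod 0.68 [256.4 306.1  22.5  67.1]
scene stop_collar 0.93 [311.5 287.9  26.6  25.6]
scene stop_collar 0.93 [255.4 325.4  26.5  33.1]
scene bore_mouth 0.87 [205.6 222.2  65.4  67.1]
scene bore_mouth 0.62 [281.6 133.9  62.2  53.2]
top cam [ 0.33370153 -0.00977359  1.10645684]
top depth_rod 0.93 [191.1 124.4  27.9  36.6]
top depth_rod 0.92 [191.6 179.8  30.9  23.7]
top stop_collar 0.76 [193.9 133.1  20.9  19.1]
top stop_collar 0.73 [195.8 181.2  15.3  20. ]
top bore_mouth 0.97 [385.4 266.8  70.4  51. ]
top bore_mouth 0.91 [315.5 144.4  63.   43.8]
top bore_mouth 0.59 [305.2 218.   62.1  38.2]
```

View pics/a.png

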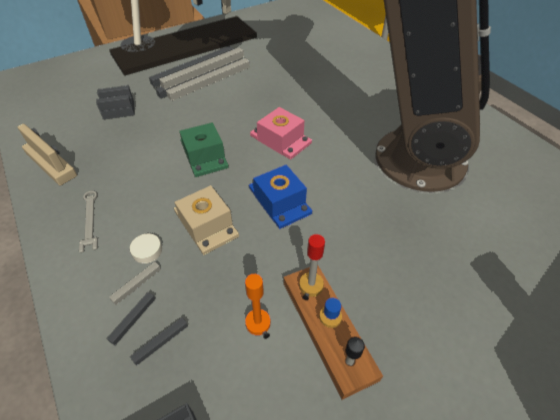

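View pics/b.png

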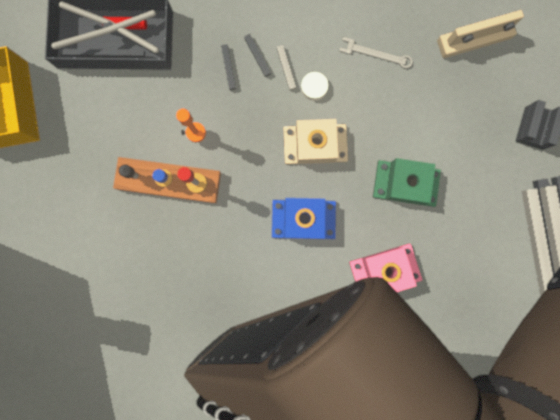

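The scene picture shows the red rod at (315,262) in the rack and an orange look-alike at (256,305). The housings are cream (205,215), blue (280,193), pink (281,130) and green (204,147). In the top picture the red head is at (185,175) and the cream bush at (317,139). The red-headed rod in the rack and the cream housing fit the description; the orange rod and the blue and pink housings do not. Next I measure both and confirm them in one crop.

```bash
cat > m.py <<'E'
from h import *
from scipy.optimize import least_squares
fs={c:imaging.grab_frame(c) for c in("scene","top")}
def blob(f,lo,hi,box):
    h=cv2.cvtColor(f["pixels"],cv2.COLOR_RGB2HSV);m=cv2.inRange(h,lo,hi)
    b=np.zeros_like(m);x0,y0,x1,y1=box;b[y0:y1,x0:x1]=1
    return m*b
def cen(m):
    m=cv2.morphologyEx(m,cv2.MORPH_OPEN,np.ones((2,2)))
    n,l,s,c=cv2.connectedComponentsWithStats(m);i=1+np.argmax(s[1:,4]);return c[i],s[i],(l==i)
def tri(ps):
    r=least_squares(lambda X:np.concatenate([proj(fs[c],X)-p for c,p in ps.items()]),[.5,0,.1]);return r.x,np.abs(r.fun).max()
red={}
for c,b in(("scene",(295,225,335,270)),("top",(172,160,200,190))):
    m=np.maximum(blob(fs[c],(0,170,70),(6,255,255),b),blob(fs[c],(172,170,70),(180,255,255),b));red[c],s,_=cen(m);print(c,"red",red[c],s)
X,e=tri(red);print("head",X,e,"top-cam @z.18",onplane(fs["top"],*red["top"],.18))
# bush ring: hull ellipse
ring={}
for c,b in(("scene",(186,190,220,222)),("top",(302,125,334,156))):
    m=blob(fs[c],(8,130,60),(28,255,255),b);p,s,l=cen(m)
    ct,_=cv2.findContours(l.astype(np.uint8),cv2.RETR_EXTERNAL,cv2.CHAIN_APPROX_NONE)
    el=cv2.fitEllipse(max(ct,key=len));ring[c]=np.array(el[0]);print(c,"ring",p,s,el)
    print(" @z.066",onplane(fs[c],*el[0],.066))
X,e=tri(ring);print("bush",X,e)
a=cv2.resize(fs["scene"]["pixels"][180:340,170:370],(800,600)[:1]+(600,),interpolation=cv2.INTER_CUBIC)
cv2.imwrite("pics/c.png",a[:,:,::-1])
E
python3 m.py
```

```text
scene red [316.64011799 247.73451327] [309 236  17  25 339]
top red [184.84892086 174.56834532] [179 169  13  13 139]
head [0.47184001 0.18490124 0.16968894] 0.1381121544375219 top-cam @z.18 [0.47058774 0.18254652 0.18      ]
scene ring [202.51351351 206.23648649] [193 199  20  15 148] ((202.568359375, 206.13568115234375), (14.159380912780762, 19.20633316040039), 81.40923309326172)
 @z.066 [ 0.57421485 -0.08578036  0.066     ]
top ring [318.27350427 139.76068376] [310 131  17  17 117] ((318.09375, 139.44015502929688), (15.953383445739746, 16.692703247070312), 116.13361358642578)
 @z.066 [ 0.57112847 -0.09420493  0.066     ]
bush [ 0.57263957 -0.09460353  0.05635636] 0.31971761839903934
```

View pics/c.png

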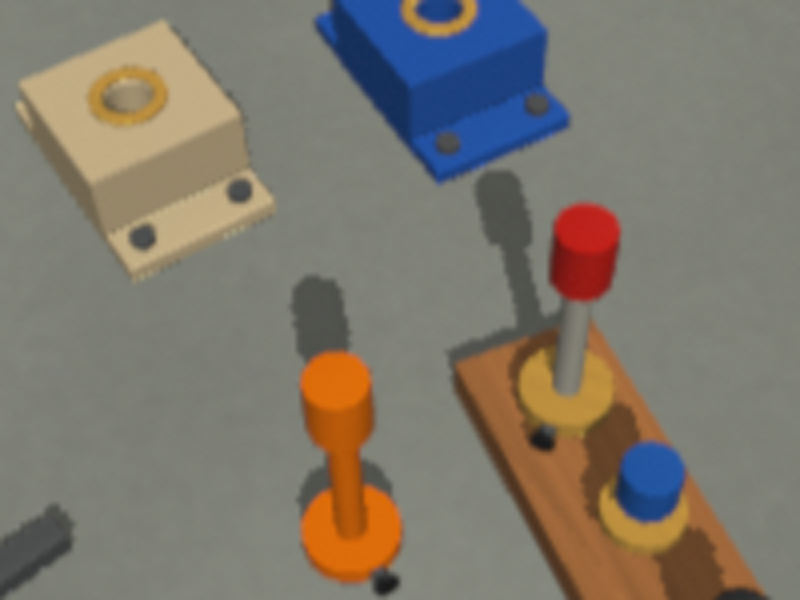

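The crop confirms both choices: the steel rod with the red head at the end socket of the rack, and the cream housing with the brass bush. I'll go over the housing for a wrist look on the way to the rod.

Emit:
{"name": "play_rows", "arguments": {
  "travel": [
    [-0.5,0.4,0],
    [-0.95,0.73,0],
    [-0.95,0.73,0],
    [-0.95,0.73,0],
    [-0.95,0.73,0],
    [-0.95,0.73,0],
    [-0.95,0.73,0],
    [-0.95,0.73,0]
  ],
  "twist": [0,0,0,0,0,0,0,0],
  "fingers": 0.8
}}

```text
t: 1.5
eef_pos: [0.3905, -0.4088, 0.2458]
ee_rot: [-3.141, 0.0, -2.702]
force: [0.0, -0.2, 0.8]
width: 0.0701
gripper_force: 0.0
```

Emit:
{"name": "play_rows", "arguments": {
  "travel": [
    [-0.95,0.73,0],
    [-0.95,0.73,0],
    [-0.95,0.73,0],
    [-0.95,0.73,0],
    [-0.95,0.73,0],
    [-0.95,0.73,0],
    [-0.95,0.73,0],
    [-0.95,0.73,0]
  ],
  "twist": [0,0,0,0,0,0,0,0]
}}

```text
t: 2.5
eef_pos: [0.5001, -0.1959, 0.2458]
ee_rot: [-3.141, 0.001, -2.702]
force: [0.7, -0.8, 0.2]
width: 0.0695
gripper_force: 0.0
```

Emit:
{"name": "play_rows", "arguments": {
  "travel": [
    [-0.95,0.73,0],
    [-0.95,0.73,0],
    [-0.95,0.73,0],
    [-0.6,0.4,0],
    [0,0,0],
    [0,0,0]
  ],
  "twist": [0,0,0,0,0,0]
}}

```text
t: 3.25
eef_pos: [0.5502, -0.1024, 0.2455]
ee_rot: [3.141, -0.0, -2.703]
force: [-0.4, 0.3, 0.4]
width: 0.0697
gripper_force: 0.0
```

```bash
cat >> h.py <<'E'
from scipy.spatial.transform import Rotation as Ro
def wrist_ray(s,f,u,v):
    T=np.array(f["T_tool_cam"]);x=(u-f["cx"])/f["fx"];y=(v-f["cy"])/f["fy"];r=np.hypot(x,y)+1e-12
    d=np.array([x/r*np.sin(r),y/r*np.sin(r),np.cos(r)])
    R=Ro.from_euler("xyz",s["ee_rot"]).as_matrix()
    return np.array(s["eef_pos"])+R@T[:3,3],R@T[:3,:3]@d
def wrist_plane(s,f,u,v,z):
    c,d=wrist_ray(s,f,u,v);return c+d*(z-c[2])/d[2]
E
python3 - <<'E'
from h import *
s=arm.get_state();f=imaging.grab_frame("wrist");save(f,"pics/w1.png");print(f["fx"],f["T_tool_cam"])
for n in("bore_mouth","depth_rod"):
    for b in models.boxes_of(n,"wrist"): print(n,round(b["confidence"],2),np.round(b["extent"],1),wrist_plane(s,f,*b["extent"][:2],.066))
E
```

```text
325.19226210127806 [[ 4.55399679e-04 -9.57452509e-01 -2.88590516e-01  7.77536218e-02]
 [ 9.99999397e-01  1.47656778e-04  1.08813365e-03  7.54165441e-04]
 [-9.99223951e-04 -2.88590837e-01  9.57451999e-01 -1.39246319e-01]
 [ 0.00000000e+00  0.00000000e+00  0.00000000e+00  1.00000000e+00]]
bore_mouth 0.94 [285.6 204.2 141.7 118.8] [ 0.56207645 -0.09636648  0.066     ]
bore_mouth 0.67 [372.1  75.4 138.5 117.9] [ 0.40659806 -0.07555518  0.066     ]
depth_rod 0.69 [525.2 238.6  67.1  49.1] [0.47012503 0.20687385 0.066     ]
```

View pics/w1.png

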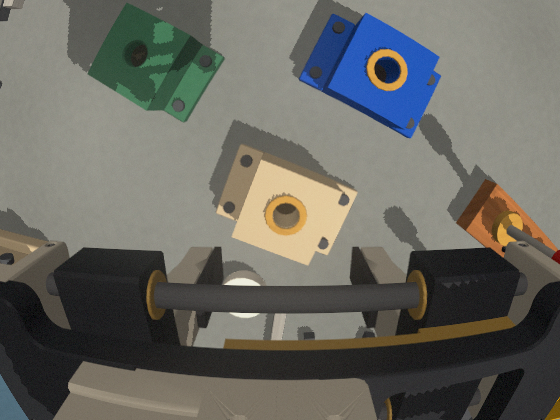

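The wrist picture shows the cream housing with its bush ring centred near (286,214). I'll fit an ellipse to the ring for a precise centre.

```bash
cat > ring.py <<'E'
from h import *
s=arm.get_state();f=imaging.grab_frame("wrist")
h=cv2.cvtColor(f["pixels"],cv2.COLOR_RGB2HSV);m=cv2.inRange(h,(8,150,90),(28,255,255))
m[:185]=0;m[243:]=0;m[:,:255]=0;m[:,318:]=0
m=cv2.morphologyEx(m,cv2.MORPH_OPEN,np.ones((2,2)))
ct,_=cv2.findContours(m,cv2.RETR_EXTERNAL,cv2.CHAIN_APPROX_NONE);c=max(ct,key=len)[:,0]
P=np.array([wrist_plane(s,f,*p,.066) for p in c]);print(cv2.fitEllipse(c))
print("outer circle",[np.round(x,4) for x in cv2.fitEllipse((P[:,:2]*1e4).astype(np.float32))])
E
python3 ring.py
```

```text
((286.76031494140625, 216.18606567382812), (37.671390533447266, 39.63213348388672), 92.91986083984375)
outer circle [array([5736.689 , -900.7649]), array([408.0763, 410.5784]), np.float64(158.7591)]
```

Emit:
{"name": "play_rows", "arguments": {
  "travel": [
    [-0.1,0.5,0],
    [-0.17,0.95,0],
    [-0.17,0.95,0],
    [-0.17,0.95,0],
    [-0.17,0.95,0],
    [-0.17,0.95,0],
    [-0.17,0.95,0],
    [-0.17,0.95,0]
  ],
  "twist": [0,0,0,0,0,0,0,0]
}}

```text
t: 4.45
eef_pos: [0.5032, 0.0743, 0.2457]
ee_rot: [3.141, 0.0, -2.703]
force: [0.1, -0.1, 0.2]
width: 0.0703
gripper_force: 0.0
```

Emit:
{"name": "play_rows", "arguments": {
  "travel": [
    [-0.17,0.95,0],
    [-0.17,0.95,0],
    [-0.17,0.95,0],
    [-0.17,0.95,0],
    [-0.08,0.79,0],
    [0,0,0]
  ],
  "twist": [0,0,0,0,0,0]
}}

```text
t: 5.2
eef_pos: [0.4717, 0.1863, 0.2456]
ee_rot: [3.141, 0.0, -2.701]
force: [0.2, -0.2, 1.5]
width: 0.0701
gripper_force: 0.0
```

```bash
python3 - <<'E'
from h import *
s=arm.get_state();f=imaging.grab_frame("wrist");save(f,"pics/w2.png")
print(s["eef_pos"],s["ee_rot"])
h=cv2.cvtColor(f["pixels"],cv2.COLOR_RGB2HSV)
m=cv2.inRange(h,(0,170,70),(6,255,255))|cv2.inRange(h,(172,170,70),(180,255,255))
n,l,st,c=cv2.connectedComponentsWithStats(m)
for i in np.argsort(-st[1:,4])[:3]+1: print(st[i],c[i],wrist_plane(s,f,*c[i],.18))
E
```

```text
[0.47168114 0.18631344 0.24563897] [ 3.14137814e+00  2.30260352e-04 -2.70119368e+00]
[ 261  200   41   54 1774] [281.15558061 227.34949267] [0.46997448 0.18283577 0.18      ]
```

View pics/w2.png

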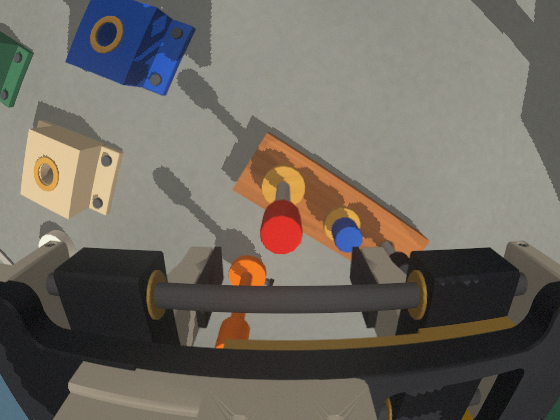

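The wrist picture shows the red head at (281,230), centred between the fingers. It agrees with the triangulated position to about 3 mm, so I descend and grip.

Emit:
{"name": "play_rows", "arguments": {
  "travel": [
    [0,0,0.5],
    [0,0,0.7],
    [0,0,0.7],
    [0,0,0.6],
    [0,0,0.5],
    [0,0,0],
    [0,0,0]
  ],
  "twist": [0,0,0,0,0,0,0]
}}

```text
t: 6.12
eef_pos: [0.4726, 0.1854, 0.1709]
ee_rot: [-3.142, 0.001, -2.703]
force: [0.4, -0.6, 1.5]
width: 0.0703
gripper_force: 0.0
```

Emit:
{"name": "play_rows", "arguments": {
  "travel": [
    [0,0,0],
    [0,0,0],
    [0,0,0],
    [0,0,0],
    [0,0,0],
    [0,0,0],
    [0,0,0],
    [0,0,0]
  ],
  "twist": [0,0,0,0,0,0,0,0],
  "fingers": 0,
  "newtons": 40
}}

```text
t: 7.12
eef_pos: [0.4723, 0.1852, 0.1706]
ee_rot: [-3.142, 0.0, -2.703]
force: [-0.1, -0.6, -0.1]
width: 0.0274
gripper_force: 39.9
```

Emit:
{"name": "play_rows", "arguments": {
  "travel": [
    [0,0,-0.3],
    [0,0,-0.6],
    [0,0,-0.8],
    [0,0,-0.8],
    [0,0,-0.8],
    [0,0,-0.7],
    [0,0,-0.4],
    [0,0,0]
  ],
  "twist": [0,0,0,0,0,0,0,0]
}}

```text
t: 8.12
eef_pos: [0.4724, 0.1854, 0.2814]
ee_rot: [3.141, 0.002, -2.703]
force: [0.2, -0.4, -2.3]
width: 0.0275
gripper_force: 39.9
```

```bash
python3 - <<'E'
from h import *
s=arm.get_state();f=imaging.grab_frame("scene");cv2.imwrite("pics/d.png",cv2.resize(f["pixels"][110:390,170:400],(640,780-180))[:,:,::-1])
print(s["eef_pos"],s["force"],s["width"])
p=s["eef_pos"];print("expected head/tip/ collar px",[proj(f,p+np.array([0,0,z])) for z in(0,-.16,-.125)])
E
```

```text
[0.47244972 0.18540423 0.28144411] [ 0.23132363 -0.3624588  -2.33170344] 0.027515702055497505
expected head/tip/ collar px [array([321.94865666, 203.95319054]), array([314.38902442, 263.75966638]), array([315.80369301, 252.56780676])]
```

View pics/d.png

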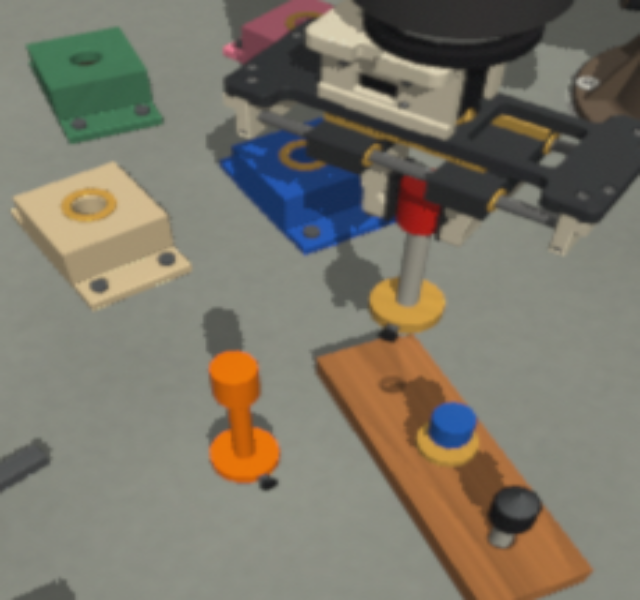

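The picture shows the rod held upright with the collar on it and the socket empty. Now I carry it over the bore.

Emit:
{"name": "play_rows", "arguments": {
  "travel": [
    [0.03,-0.4,0],
    [0.08,-0.8,0],
    [0.08,-0.95,0],
    [0.08,-0.95,0],
    [0.08,-0.95,0],
    [0.08,-0.95,0],
    [0.08,-0.95,0],
    [0.08,-0.95,0]
  ],
  "twist": [0,0,0,0,0,0,0,0]
}}

```text
t: 9.18
eef_pos: [0.5321, 0.0214, 0.2798]
ee_rot: [3.141, -0.002, -2.703]
force: [-0.0, -0.2, -3.1]
width: 0.0276
gripper_force: 39.9
```

Emit:
{"name": "play_rows", "arguments": {
  "travel": [
    [0.08,-0.95,0],
    [0.08,-0.95,0],
    [0.08,-0.95,0],
    [0.08,-0.8,0],
    [0.08,-0.7,0],
    [0.06,-0.43,0],
    [0,0,0],
    [0,0,0]
  ],
  "twist": [0,0,0,0,0,0,0,0]
}}

```text
t: 10.18
eef_pos: [0.5724, -0.0899, 0.2805]
ee_rot: [3.141, -0.0, -2.703]
force: [0.3, -0.0, -2.9]
width: 0.0274
gripper_force: 39.9
```

```bash
python3 - <<'E'
from h import *
s=arm.get_state();f=imaging.grab_frame("wrist");g=imaging.grab_frame("scene");print(s["eef_pos"],s["ee_rot"],s["force"])
x,y=map(int,proj(g,[.573,-.09,.09]))
a=cv2.resize(g["pixels"][y-60:y+60,x-60:x+60],(420,420),interpolation=cv2.INTER_CUBIC)
b=cv2.resize(f["pixels"][120:270,200:350],(380,420),interpolation=cv2.INTER_CUBIC)
cv2.imwrite("pics/e.png",np.hstack([a,b])[:,:,::-1]);print(x,y,"tip px",proj(g,s["eef_pos"]-np.array([0,0,.16])), "mouth px",proj(g,[.573,-.09,.066]))
E
```

```text
[ 0.57241667 -0.08994749  0.28051967] [ 3.14138123e+00 -2.89140948e-05 -2.70263341e+00] [ 0.30033336 -0.00290761 -2.8966459 ]
200 197 tip px [198.57915155 187.21307639] mouth px [202.29102683 204.64288067]
```

View pics/e.png

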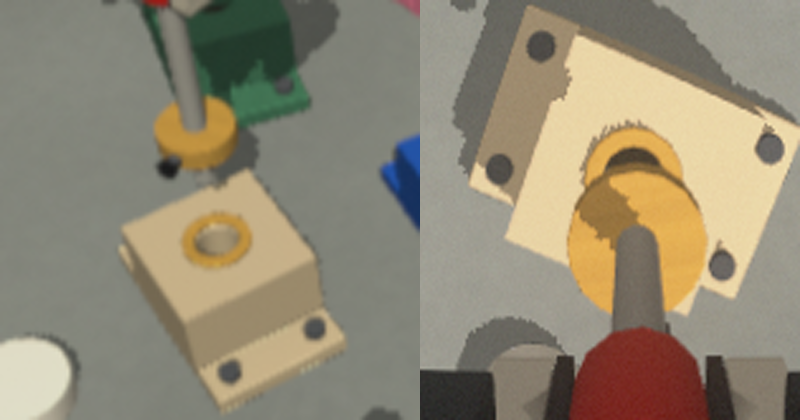

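The tip is at (199,188) against an expected (198.6,187), and the ring is at (202,205.6) against an expected (202.3,204.6). Alignment is within the 7 mm clearance, so I lower in steps and watch the force.

Emit:
{"name": "play_rows", "arguments": {
  "travel": [
    [0,0,0.5],
    [0,0,0.6],
    [0,0,0.6],
    [0,0,0.5],
    [0,0,0.4],
    [0,0,0.2],
    [0,0,0],
    [0,0,0]
  ],
  "twist": [0,0,0,0,0,0,0,0]
}}

```text
t: 11.28
eef_pos: [0.5729, -0.0903, 0.2111]
ee_rot: [-3.141, 0.001, -2.703]
force: [-0.6, 0.2, -3.5]
width: 0.0274
gripper_force: 39.9
```

```bash
python3 - <<'E'
from h import *
s=arm.get_state();g=imaging.grab_frame("scene");f=imaging.grab_frame("wrist");print(s["eef_pos"],s["force"],s["moment"])
x,y=200,197
a=cv2.resize(g["pixels"][y-60:y+60,x-60:x+60],(420,420),interpolation=cv2.INTER_CUBIC)
b=cv2.resize(f["pixels"][120:270,200:350],(380,420),interpolation=cv2.INTER_CUBIC)
cv2.imwrite("pics/f.png",np.hstack([a,b])[:,:,::-1])
E
```

```text
[ 0.5728939  -0.0903003   0.21105555] [-0.60954825  0.15868735 -3.47153257] [ 0.06802972 -0.04805749  0.00397455]
```

View pics/f.png

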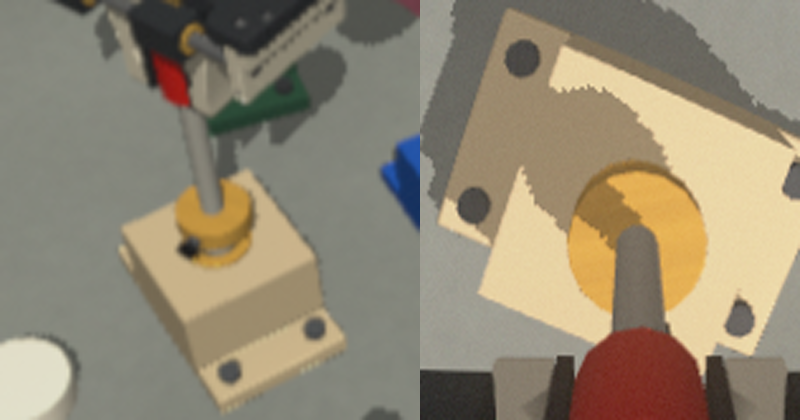

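The tip is inside the bush and the collar is concentric just above it. I press on with a firmer grip.

Emit:
{"name": "play_rows", "arguments": {
  "travel": [
    [0,0,0.2],
    [0,0,0.2],
    [0,0,0.2],
    [0,0,0.2],
    [0,0,0.2],
    [0,0,0.16],
    [0,0,0]
  ],
  "twist": [0,0,0,0,0,0,0],
  "newtons": 55
}}

```text
t: 12.25
eef_pos: [0.5724, -0.0903, 0.181]
ee_rot: [3.141, -0.0, -2.703]
force: [-0.2, 0.8, -2.8]
width: 0.0271
gripper_force: 54.9
```

Emit:
{"name": "play_rows", "arguments": {
  "travel": [
    [0,0,0.08],
    [0,0,0.08],
    [0,0,0]
  ],
  "twist": [0,0,0]
}}

```text
t: 12.62
eef_pos: [0.5725, -0.0902, 0.1774]
ee_rot: [3.142, -0.0, -2.703]
force: [-0.4, 0.9, -0.2]
width: 0.0272
gripper_force: 54.9
```

Emit:
{"name": "play_rows", "arguments": {
  "travel": [
    [0,0,0.06],
    [0,0,0.06],
    [0,0,0]
  ],
  "twist": [0,0,0]
}}

```text
t: 13.0
eef_pos: [0.5733, -0.0903, 0.1765]
ee_rot: [-3.14, 0.002, -2.702]
force: [-3.7, 1.1, 12.5]
width: 0.0275
gripper_force: 55.0
```

```bash
python3 - <<'E'
from h import *
s=arm.get_state();g=imaging.grab_frame("scene");f=imaging.grab_frame("wrist");print(s["eef_pos"],s["force"],s["moment"])
x,y=200,197
a=cv2.resize(g["pixels"][y-60:y+60,x-60:x+60],(420,420),interpolation=cv2.INTER_CUBIC)
b=cv2.resize(f["pixels"][120:270,200:350],(380,420),interpolation=cv2.INTER_CUBIC)
cv2.imwrite("pics/g.png",np.hstack([a,b])[:,:,::-1])
E
```

```text
[ 0.57332885 -0.09031683  0.17649803] [-3.74521658  1.07561084 12.48432863] [ 0.80903242  1.83851121 -0.02876221]
```

View pics/g.png

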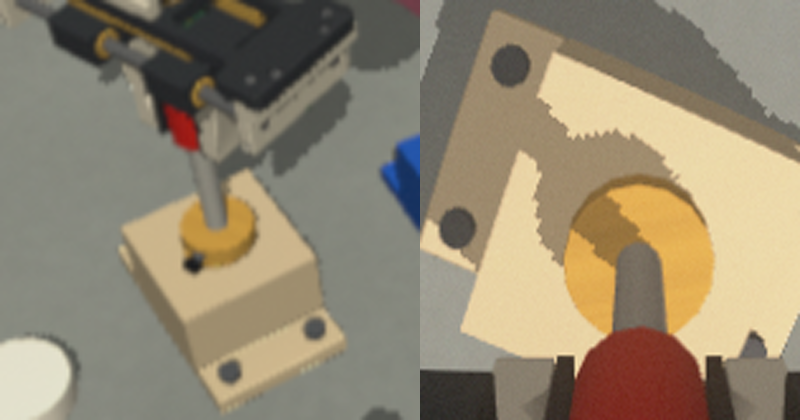

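It bottomed at TCP z 0.1765 (0.1766 expected) with about 15 N, and the collar sits on the bush. I'll press slightly more and hold for a little over a second.

Emit:
{"name": "play_rows", "arguments": {
  "travel": [
    [0,0,0.02],
    [0,0,0],
    [0,0,0],
    [0,0,0],
    [0,0,0],
    [0,0,0],
    [0,0,0],
    [0,0,0]
  ],
  "twist": [0,0,0,0,0,0,0,0]
}}

```text
t: 14.1
eef_pos: [0.5734, -0.0903, 0.1765]
ee_rot: [-3.14, 0.002, -2.702]
force: [-5.5, 1.8, 17.0]
width: 0.0271
gripper_force: 55.0
```

Emit:
{"name": "play_rows", "arguments": {
  "travel": [
    [0,0,0],
    [0,0,0],
    [0,0,0]
  ],
  "twist": [0,0,0]
}}

```text
t: 14.48
eef_pos: [0.5734, -0.0903, 0.1765]
ee_rot: [-3.14, 0.002, -2.702]
force: [-3.8, 2.4, 16.3]
width: 0.027
gripper_force: 55.0
```

Emit:
{"name": "play_rows", "arguments": {
  "travel": [
    [0,0,-0.03],
    [0,0,0]
  ],
  "twist": [0,0],
  "newtons": 15
}}

```text
t: 14.72
eef_pos: [0.5739, -0.0904, 0.1764]
ee_rot: [-3.14, 0.003, -2.702]
force: [-0.3, 0.8, 8.3]
width: 0.0282
gripper_force: 15.0
```

Emit:
{"name": "play_rows", "arguments": {
  "travel": [
    [0,0,0],
    [0,0,0],
    [0,0,0],
    [0,0,0],
    [0,0,0],
    [0,0,0]
  ],
  "twist": [0,0,0,0,0,0],
  "fingers": 0.8
}}

```text
t: 15.48
eef_pos: [0.5726, -0.0903, 0.1748]
ee_rot: [3.142, -0.0, -2.703]
force: [0.6, 1.1, -0.9]
width: 0.0701
gripper_force: 0.0
```

Emit:
{"name": "play_rows", "arguments": {
  "travel": [
    [0,0,-0.3],
    [0,0,-0.7],
    [0,0,-0.9],
    [0,0,-0.9],
    [0,0,-0.9],
    [0,0,-0.5],
    [0,0,0],
    [0,0,0]
  ],
  "twist": [0,0,0,0,0,0,0,0]
}}

```text
t: 16.48
eef_pos: [0.5721, -0.0902, 0.2789]
ee_rot: [3.141, -0.001, -2.703]
force: [0.9, 0.2, -1.3]
width: 0.07
gripper_force: 0.0
```

```bash
python3 - <<'E'
from h import *
s=arm.get_state();g=imaging.grab_frame("scene");f=imaging.grab_frame("wrist");print(s["eef_pos"],s["force"])
x,y=200,197
a=cv2.resize(g["pixels"][y-60:y+60,x-60:x+60],(420,420),interpolation=cv2.INTER_CUBIC)
b=cv2.resize(f["pixels"][120:270,200:350],(380,420),interpolation=cv2.INTER_CUBIC)
cv2.imwrite("pics/i.png",np.hstack([a,b])[:,:,::-1])
for X in([.573,-.09,.196],[.573,-.09,.08]):print((proj(g,X)-[140,137])*3.5)
E
```

```text
[ 0.57212283 -0.09019817  0.27889898] [ 0.86484122  0.22935588 -1.27281694]
[182.2033405   80.89800863]
[214.5697944 221.7424389]
```

View pics/i.png

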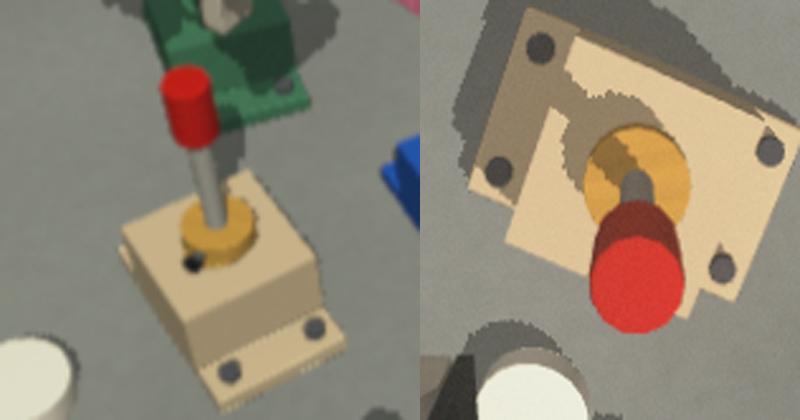

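The rod stands upright and released, with its collar on the bush. The head top is at (185,77) in the crop against an expected (182,81).

```bash
python3 -c "
from station import arm
print(arm.job_done())"
```

```text
the job is handed in; nothing more can be done
None
```

The job is handed in: the red-headed rod stands upright in the cream housing's bore, bottomed out, held down for over a second and released, with its brass collar resting on the bush.

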